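Rebuild the beam line in reverse on the empty optical rail

ROBOT

A 6-joint arm with a two-finger parallel gripper is mounted at the origin on the work surface. World frame = base frame: x ahead of the robot, y to its left, z up, the work surface at z = 0. Lengths are in m, angles in rad, forces in N, time in s.
With the tool pointing down it reaches from about 0.225 to 0.875 m from the base axis. Payload 3.4 kg.
Tool frame: the origin (TCP) lies on the centre line of the jaws, within the pads' length; the fingertips stand 14 mm ahead of it and the grasp point (between the pads) lies 5 mm behind it; z points along the fingers, y is the line along which they close (so a half turn about z gives the same grasp; the last joint's range is limited). The gripper opens to 85 mm and grips with 20 to 120 N. Pads are 22 mm wide; open, the fingers measure 114 mm over their backs; the gripper's body (76 mm by 85 mm) begins 54 mm behind the grasp point. The pads swing forward as they close: fully open they stand 13 mm farther back than shut.
Start: joints at [-1.456, 0.276, 1.505, -0, 1.361, -0.121], TCP at [0.134, -0.559, 0.245] pointing down, gripper open.
Joint ranges: [-2.89, 2.89], [-0.75, 2.08], [0.22, 2.7], [-1.18, 4.32], [0.11, 2.71], [-2.7, 2.7]. Speed limits (rad/s): [2.57, 2.57, 3.14, 3.14, 3.14, 3.14].

INTERFACE

Orientations are given as a unit quaternion [w, x, y, z].
In Python, from rig import manip, eyes gives the robot as it stands.
- The arm moves only by the shell command python3 -m creep 'ROWS' [FORCE]. ROWS is JSON, a list of rows, each a list of 5 numbers: the opening, from 0 (shut) to 1 (fully open), then the shift along the tool's x, y, z normalised to -1 to 1, where 1 is 0.5 m, then the turn about the tool's z normalised to -1 to 1, where 1 is 360 degrees. In form: [[fingers, dx, dy, dz, spin], ...]. A call has 1 to 10 rows; each row is the pose to reach, as a shift and turn from the pose commanded when the call began, along the tool's axes at that moment, turning the shorter way round; what a row does not reach only later rows make up. A row lasts 1/10 s, in which the tool goes at most 50 mm and 8.59 degrees, less where a joint would pass 70% of its speed; a pose out of reach is approached as far as the arm can. A call with a number of a shift or a turn outside -1 to 1 is refused whole. A call with a gripper value outside its range is refused whole. The fingers move at their own pace and stop on an object; FORCE is the grip in N (left out, the last holds). Time passes only in rows, so rows that repeat a pose let the fingers close. It gives the time, the measured TCP pose, the force, the opening and the grip force at its end, in the units of the state.
- manip.get_state(): the state, without advancing time (a new reading comes with each control period).
- eyes.get_image(name): name is "scene" or "top" or "wrist"; returns a dict with "frame" (400x640x3 uint8, red, green, blue), "fx", "fy", "cx", "cy" (pixels), "k1" (the pictures are not rectified: a ray, as slopes to the right and down, at radius r is drawn at 1 + k1 r^2 times it, then the intrinsics apply), "R" (3x3) and "t" (3): a world point X has camera coordinates R X + t. Camera axes: x right, y down, z forward; pixel columns grow to the right and rows downward; lengths in m; the calibration is good to about 2 mm. A picture is of the moment at which its call begins. There is no depth.
- manip.sign_off(): hands the job in; it is judged then, once.
Trained networks look in the newest picture that a camera, given by its name, has taken for a name from the list of things; names that differ only in an ending like _2 or _b are one class to them, and where a whole thing is asked for, a point or a joint stands for the part that bears it (a point fixed in the world has none). Each returns a list of dicts, best first, with "confidence" (0 to 1); they miss things now and then, are a little off and sometimes report something else, mostly with a low value. They report only what shows in the picture. A call takes as long as a camera call. They do not tell look-alikes from the thing itself.
- eyes.regions_of(camera, label): "mask" (400x640 bool, what is visible of it) and "bbox" ([left, top, right, bottom] in pixels, round what is visible of it).
- eyes.place_of(camera, label): "centre" ([column, row] in pixels: a listed point, or the origin of a listed thing).
The state is a dict: "clock": time; "qpos": joint angles; "qd": joint speeds; "effort": joint torques, N m; "position": TCP position; "ee_rot": TCP orientation; "contact_force": force on the tool from outside, world axes, zero at the start; "moment": the same for the moment, N m; "width": finger opening in m; "gripper_force": force on a finger pad.
Only numpy, scipy, OpenCV 4.12 (cv2) and the standard library are available. Lean on these libraries where they do the work, as an engineer would, in place of code of your own. Each camera call takes 0.05 s, during which the arm holds its last target. There are 200 camera calls.

TASK

Move the four post-mounted optics from the full rail to the empty rail, one on the middle of each carriage, in reverse order: the one that stands leftmost on its rail now (seen from the robot) ends rightmost on the other rail, the second from the left ends second from the right, and so on. Each must stand upright and look along its new rail (either way round). They are delicate: set them down, do not drop or topple any.

Things in the scene. Friction and masses are not known exactly. Their poses are not given: they have to be found in the camera images.
- source_rail: Full rail: black bar 40 x 290 x 23 mm fixed to the table, with four aluminium carriages on it (listed apart) at y = -99, -33, 33 and 99 mm, each carrying one optic at the start. Origin at the centre of its underside, at table height; y along the rail, to the robot's left (within 15 degrees); x across it, away from the robot; z up. Stands left or right of the middle of the table.
- target_rail: Empty rail, beside the full one: the same bar with four fixed aluminium carriages as part of it (pads 52 x 52 mm, centres at x = 0, y = -99, -33, 33 and 99 mm, tops flat, 35 mm above the origin). Origin and axes as for the full rail; its yaw is its own. An optic's foot goes on the middle of each pad.
- lens: Lens in an upright round black mount, 44 mm across, 14 mm thick along y. Steel foot 38 mm round, 8 mm thick, and 12.6 mm post; origin at the centre of the foot's underside, z up, y along the beam and rail, x across. The head's centre is straight above the origin, 75 mm up; grip the head there across x. 0.18 to 0.32 kg.
- cube: Beam-splitter cube: black cube of 36 mm with round glass windows. Steel foot 38 mm round, 8 mm thick, and 12.6 mm post; origin at the centre of the foot's underside, z up, y along the beam and rail, x across. The head's centre is straight above the origin, 75 mm up; grip the head there across x. 0.18 to 0.32 kg.
- mirror: Mirror in an upright square aluminium plate, 44 mm wide (x) and high, 12 mm thick (y), two brass knobs reach to y = 20 mm. Steel foot 38 mm round, 8 mm thick, and 12.6 mm post; origin at the centre of the foot's underside, z up, y along the beam and rail, x across. The head's centre is straight above the origin, 75 mm up; grip the head there across x. 0.18 to 0.32 kg.
- tube: Beam expander: aluminium tube lying along y, 30 mm across, 50 mm long, with a black band round its middle. Steel foot 38 mm round, 8 mm thick, and 12.6 mm post; origin at the centre of the foot's underside, z up, y along the beam and rail, x across. The head's centre is straight above the origin, 75 mm up; grip the head there across x. 0.18 to 0.32 kg.
- carriage_lens: Fixed aluminium carriage (pad 52 x 52 mm, 12 mm thick) of the source rail, on which the lens stands at the start. Origin at the centre of its underside, top 12 mm above; axes as the rail's. It stays put, so it shows where the lens stood. The four carriages look alike and stand in a random order.
- carriage_cube: Fixed aluminium carriage (pad 52 x 52 mm, 12 mm thick) of the source rail, on which the cube stands at the start. Origin at the centre of its underside, top 12 mm above; axes as the rail's. It stays put, so it shows where the cube stood. The four carriages look alike and stand in a random order.
- carriage_mirror: Fixed aluminium carriage (pad 52 x 52 mm, 12 mm thick) of the source rail, on which the mirror stands at the start. Origin at the centre of its underside, top 12 mm above; axes as the rail's. It stays put, so it shows where the mirror stood. The four carriages look alike and stand in a random order.
- carriage_tube: Fixed aluminium carriage (pad 52 x 52 mm, 12 mm thick) of the source rail, on which the tube stands at the start. Origin at the centre of its underside, top 12 mm above; axes as the rail's. It stays put, so it shows where the tube stood. The four carriages look alike and stand in a random order.
Not all that is in view belongs to the job. What is shaped like the tube but purple or red is not meant.

How it is judged:
By the outcome, as a careful person would: the job done as asked, in the order asked, and still so for the second after the job is handed in, with the robot touching nothing.
It also fails if it takes over 104 s, if anything falls off the work surface, if the arm or the gripper's body presses on something with over 40 N, if the wrist force passes 120 N, or if a joint passes its speed limit or range.

## Working session

There is one attempt and no reset: what is moved stays moved. The work goes in short steps, Python scripts to look and compute and a shell command to move; the robot and the scene stay as the last step left them, time stands still between calls to the robot, and variables do not carry over. Pictures are saved under pics/ and viewed, at most 14 in all, crops included, and the job is handed in when it is done.

```bash
ls; mkdir -p pics; python3 - <<'E'
from rig import manip, eyes
import cv2,numpy as np
print(manip.get_state())
ims=[]
for n in ("scene","top"):
    d=eyes.get_image(n); cv2.imwrite(f"pics/{n}0.png",d["frame"][:,:,::-1])
    print(n,{k:np.round(d[k],4).tolist() for k in d if k!="frame"})
E
```

```text
pics
{'clock': 0.0, 'qpos': array([-1.45598382e+00,  2.76620737e-01,  1.50617132e+00, -1.77437497e-05,
        1.36067103e+00, -1.21030358e-01]), 'qd': array([ 0.00060833, -0.00138996,  0.00036542,  0.0003625 , -0.00064856,
       -0.00108581]), 'effort': array([ 9.79814536e-05, -4.16774976e+01, -2.45805645e+01,  7.70283668e-05,
        1.12614143e-02, -1.55786330e-05]), 'position': array([ 0.13426897, -0.5585791 ,  0.24440978]), 'ee_rot': array([-9.35238649e-04,  9.93054668e-01,  1.17650124e-01, -5.76744688e-06]), 'contact_force': array([ 0.41420822, -0.3437034 ,  0.2808444 ]), 'moment': array([0.01985605, 0.00556994, 0.04175095]), 'gripper_force': 0.0, 'width': 0.08545983191154359}
scene {'fx': 398.5771, 'fy': 398.5771, 'cx': 317.2736, 'cy': 198.9404, 'k1': -0.0206, 'R': [[-0.7712, 0.6362, -0.0238], [0.3856, 0.437, -0.8126], [-0.5066, -0.6358, -0.5823]], 't': [0.4316, -0.1626, 1.1209]}
top {'fx': 514.2461, 'fy': 514.2461, 'cx': 321.6345, 'cy': 200.2469, 'k1': 0.0503, 'R': [[-0.068, -0.9977, -0.0012], [-0.9748, 0.0668, -0.2128], [0.2123, -0.0133, -0.9771]], 't': [0.0224, 0.5511, 1.0795]}
```

View pics/scene0.png

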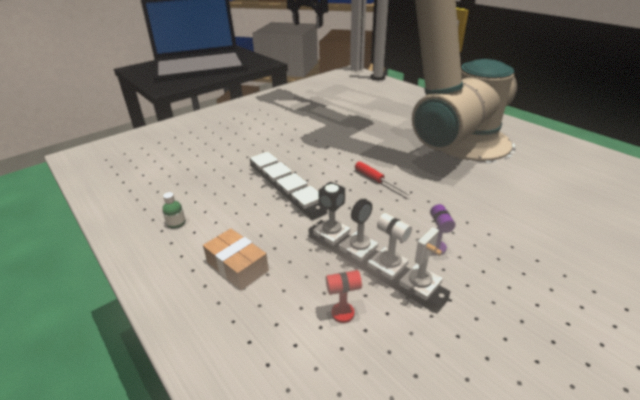

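View pics/top0.png

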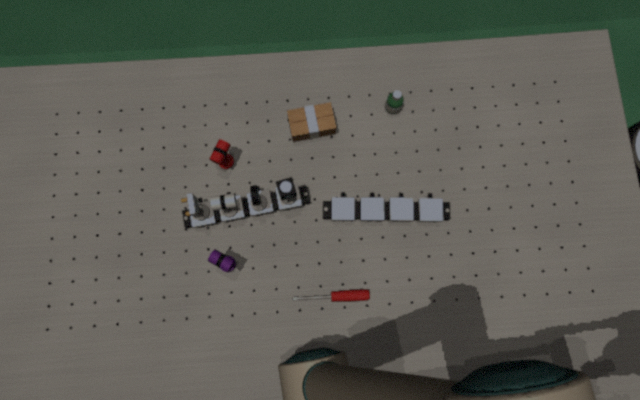

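The scene and top pictures agree. Seen from the robot, left to right, the full rail carries mirror (top 197,208), tube (230,203), lens (257,198) and cube (289,190). The empty pads lie at top (343..431, 209). The look-alikes for the tube are a red one at top (222,153) and a purple one at top (222,260), both off the rail.

```bash
cat > h.py <<'E'
from rig import manip, eyes
import cv2, numpy as np
from scipy.optimize import least_squares
def cam(n):
    d=eyes.get_image(n); d["n"]=n; return d
def project(d,X):
    c=np.atleast_2d(X)@d["R"].T+d["t"]; s=c[:,:2]/c[:,2:]
    s=s*(1+d["k1"]*(s**2).sum(1,keepdims=True))
    return s*[d["fx"],d["fy"]]+[d["cx"],d["cy"]]
def tri(obs):  # [(cam,px)...]
    f=lambda X:np.concatenate([project(d,X)[0]-p for d,p in obs])
    r=least_squares(f,[.5,0,.05]); return r.x,np.sqrt((r.fun**2).mean())
def onplane(d,p,z):
    return least_squares(lambda q:project(d,[q[0],q[1],z])[0]-p,[.5,0]).x
E
python3 - <<'E'
from h import *
np.set_printoptions(precision=4,suppress=True)
C={n:cam(n) for n in("scene","top")}
for l in ["source_rail","target_rail","mirror","tube","lens","cube","carriage_mirror"]:
    P={}
    for n in C:
        r=eyes.place_of(n,l)
        P[n]=[(np.array(a["centre"]).round(1).tolist(),round(a["confidence"],2)) for a in r][:4]
    print(l,P)
    if all(P.values()):
        for a in P["scene"]:
            for b in P["top"]:
                x,e=tri([(C["scene"],a[0]),(C["top"],b[0])])
                if e<4: print("   ",x,"err",round(e,2),a[1],b[1])
# heads/feet: masks of target rail pads (bright) in top
g=cv2.cvtColor(C["top"]["frame"],cv2.COLOR_RGB2GRAY)
_,lab,st,ce=cv2.connectedComponentsWithStats((g[180:240,320:455]>165).astype(np.uint8))
for s,c in zip(st[1:],ce[1:]):
    if s[4]>100: p=c+[320,180]; print(s,p,onplane(C["top"],p,.035))
E
```

```text
source_rail {'scene': [([370.1, 264.3], 0.69)], 'top': [([247.2, 208.4], 0.73), ([259.8, 204.0], 0.27)]}
    [ 0.5587  0.1558 -0.0008] err 0.77 0.69 0.73
    [ 0.5581  0.1403 -0.0109] err 3.99 0.69 0.27
target_rail {'scene': [([283.6, 188.7], 0.63), ([386.6, 267.7], 0.52)], 'top': [([382.6, 214.0], 0.61)]}
    [ 0.5271 -0.1589 -0.0064] err 1.53 0.63 0.61
mirror {'scene': [([418.0, 276.4], 0.58)], 'top': [([202.6, 214.8], 0.58), ([385.2, 213.1], 0.19)]}
    [0.5441 0.2508 0.0329] err 0.99 0.58 0.58
tube {'scene': [([344.5, 314.6], 0.77), ([389.2, 260.0], 0.67), ([437.8, 244.9], 0.57)], 'top': [([230.9, 213.3], 0.89), ([225.0, 165.5], 0.72)]}
    [ 0.6685  0.2049 -0.0079] err 0.9 0.77 0.72
    [0.545  0.1885 0.0255] err 1.09 0.67 0.89
lens {'scene': [([358.0, 242.8], 0.93)], 'top': [([258.7, 203.7], 0.63)]}
    [0.561  0.1247 0.0328] err 0.89 0.93 0.63
cube {'scene': [([331.5, 226.6], 0.75)], 'top': [([288.3, 193.0], 0.84), ([256.8, 201.9], 0.71)]}
    [0.5754 0.0605 0.0403] err 0.81 0.75 0.84
carriage_mirror {'scene': [], 'top': [([204.3, 214.8], 0.83)]}
```

```bash
python3 - <<'E'
from h import *
np.set_printoptions(precision=4,suppress=True)
C={n:cam(n) for n in("scene","top")}
a=C["top"]["frame"][165:245,175:460]; b=C["scene"]["frame"][140:310,230:460]
a=cv2.resize(a,None,fx=2.8,fy=2.8,interpolation=2); b=cv2.resize(b,None,fx=2,fy=2,interpolation=2)
o=np.zeros((a.shape[0]+b.shape[0],798,3),np.uint8); o[:a.shape[0],:a.shape[1]]=a; o[a.shape[0]:,:b.shape[1]]=b
cv2.imwrite("pics/crop1.png",o[:,:,::-1])
for n,(x0,x1,y0,y1) in {"top":(325,450,190,228),"scene":(240,330,145,215)}.items():
    f=C[n]["frame"].astype(int); 
    for (u,v) in ([(343,209),(372,209),(357,195),(470,235)] if n=="top" else [(263,160),(305,197),(230,200)]): print(n,u,v,f[v,u])
    m=(f[:,:,2]-f[:,:,0]>-4)&(f.min(2)>90)
    z=np.zeros(m.shape,np.uint8); z[y0:y1,x0:x1]=m[y0:y1,x0:x1]
    _,_,st,ce=cv2.connectedComponentsWithStats(z,connectivity=4)
    for s,c in zip(st[1:],ce[1:]):
        if s[4]>60: print(n,s,c,onplane(C[n],c,.035))
E
```

```text
top 343 209 [127 133 141]
top 372 209 [128 132 143]
top 357 195 [79 75 70]
top 470 235 [111 107 101]
top [331 197  24  23 512] [342.5449 207.9199] [ 0.5358 -0.0614]
top [360 197  25  23 526] [371.9829 208.0722] [ 0.5309 -0.1276]
top [389 197  25  24 536] [401.0709 208.4403] [ 0.5256 -0.1927]
top [419 197  24  25 543] [430.7201 208.8527] [ 0.5201 -0.259 ]
scene 263 160 [231 235 229]
scene 305 197 [231 234 228]
scene 230 200 [204 194 179]
scene [253 153  23  12 138] [263.5797 158.8188] [ 0.5232 -0.2542]
scene [265 163  24  14 177] [276.5198 169.4237] [ 0.5281 -0.1904]
scene [279 174  25  15 201] [290.9055 181.3085] [ 0.5332 -0.1254]
scene [294 187  25  16 226] [306.4779 194.4115] [ 0.5389 -0.0608]
```

View pics/crop1.png

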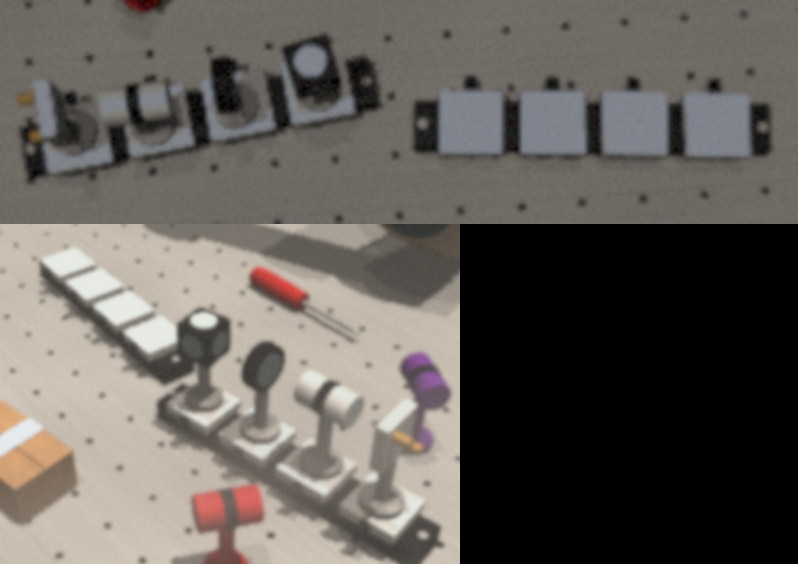

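The close crop confirms the order along the source rail: mirror (knobs on the robot's left), aluminium tube, lens, cube. The red and purple tubes stand off the rail. Next I move over the target for wrist views.

```bash
python3 -m creep '[[1,0.1,-0.06,-0.02,-0.02],[1,0.2,-0.12,-0.04,-0.04],[1,0.28,-0.17,-0.06,-0.06],[1,0.36,-0.22,-0.08,-0.08],[1,0.44,-0.26,-0.08,-0.1],[1,0.52,-0.31,-0.08,-0.12],[1,0.6,-0.36,-0.08,-0.14],[1,0.68,-0.41,-0.08,-0.16],[1,0.76,-0.45,-0.08,-0.18],[1,0.84,-0.5,-0.08,-0.2]]'
python3 - <<'E'
from h import *
np.set_printoptions(precision=4,suppress=True)
s=manip.get_state(); print(s["position"],s["ee_rot"],s["clock"])
d=cam("wrist"); cv2.imwrite("pics/w1.png",d["frame"][:,:,::-1])
print({k:np.round(d[k],4).tolist() for k in d if k not in("frame","n")}, "campos",-d["R"].T@d["t"])
print([(p["centre"],p["confidence"]) for p in eyes.place_of("wrist","target_rail")])
E
```

```text
clock: 2.0
position: [0.4857, -0.2166, 0.2855]
ee_rot: [0.001, 0.732, 0.681, -0.0]
contact_force: [0.4, -0.8, 1.1]
width: 0.0851
gripper_force: 0.0
[ 0.4857 -0.2166  0.2855] [ 0.0006  0.7324  0.6808 -0.    ] 2.0
{'fx': 281.3559, 'fy': 281.3559, 'cx': 321.129, 'cy': 199.7002, 'k1': -0.0222, 'R': [[0.9974, -0.0722, 0.0012], [-0.0686, -0.9417, 0.3294], [-0.0226, -0.3286, -0.9442]], 't': [-0.501, -0.2282, 0.3581]} campos [ 0.4922 -0.1334  0.4139]
[([347.7, 118.1], 0.62)]
```

View pics/w1.png

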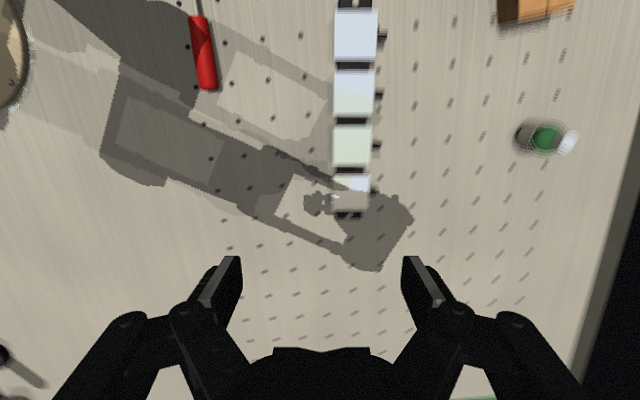

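Wrist view 1 shows the four target pads at about (356,35), (355,93), (352,145) and (351,193), the last one in the arm's shadow. Next I fit the target rail from all three cameras.

```bash
cat >> h.py <<'E'
def pads(d,box,thr=-4,lo=90,amin=60):
    x0,x1,y0,y1=box; f=d["frame"].astype(int)
    m=(f[:,:,2]-f[:,:,0]>thr)&(f.min(2)>lo)
    z=np.zeros(m.shape,np.uint8); z[y0:y1,x0:x1]=m[y0:y1,x0:x1]
    _,_,st,ce=cv2.connectedComponentsWithStats(z,connectivity=4)
    return [(s.tolist(),c) for s,c in zip(st[1:],ce[1:]) if s[4]>amin]
E
python3 - <<'E'
from h import *
np.set_printoptions(precision=4,suppress=True)
C={n:cam(n) for n in("scene","top","wrist")}
W=pads(C["wrist"],(330,378,0,215),-25,130,300)
for s,c in W: print(s,c,onplane(C["wrist"],c,.035))
T=[c for s,c in sorted(pads(C["top"],(325,450,190,228)),key=lambda a:-a[1][0])]
S=[c for s,c in sorted(pads(C["scene"],(240,330,145,215)),key=lambda a:a[1][0])]
ys=np.array([-99,-33,33,99])/1e3
def P(q): 
    c,s=np.cos(q[2]),np.sin(q[2]); return np.c_[q[0]-s*ys,q[1]+c*ys,0*ys+q[3]]
def f(q,names):
    r=[]
    if "top" in names: r+=[(project(C["top"],P(q))-np.array(T)).ravel()]
    if "scene" in names: r+=[(project(C["scene"],P(q))-np.array(S)).ravel()]
    if "wrist" in names:
        u=project(C["wrist"],P(q)); 
        for s,c in W:
            if 40<=s[3]: r.append(u[np.argmin(((u-c)**2).sum(1))]-c)
    return np.concatenate(r)
for nm in (["top","scene"],["top","wrist"],["top","scene","wrist"]):
    r=least_squares(f,[.53,-.16,-.08,.035],args=(nm,),loss="soft_l1"); print(nm,r.x,np.degrees(r.x[2]),np.abs(f(r.x,nm)).max()); print(P(r.x))
E
```

```text
[330, 0, 48, 212, 7515] [353.7295 104.6934] [ 0.5327 -0.1404]Traceback (most recent call last):
  File "<stdin>", line 21, in <module>
    return func(*args, **kwargs)
    vector_fun = VectorFunction(
        fun_wrapped,
    ...<6 lines>...
        workers=workers
    )
    self._update_fun()
    ~~~~~~~~~~~~~~~~^^
    self.f = self.fun_wrapped(xp_copy(self.x))
             ~~~~~~~~~~~~~~~~^^^^^^^^^^^^^^^^^
    return np.atleast_1d(self.fun(x))
                         ~~~~~~~~^^^
    return self.f(x, *self.args, **self.kwargs)
           ~~~~~~^^^^^^^^^^^^^^^^^^^^^^^^^^^^^^
  File "<stdin>", line 13, in f
ValueError: operands could not be broadcast together with shapes (4,2) (3,2)
```

```bash
cat > fit.py <<'E'
from h import *
np.set_printoptions(precision=4,suppress=True)
C={n:cam(n) for n in("scene","top","wrist")}
T=np.array([[430.72,208.85],[401.07,208.44],[371.98,208.07],[342.54,207.92]])
S=np.array([[263.58,158.82],[276.52,169.42],[290.9,181.31],[306.48,194.41]])
f0=C["wrist"]["frame"].astype(int)
print([f0[v,u].tolist() for u,v in((355,35),(353,93),(351,146),(400,60),(351,120))])
hsv=cv2.cvtColor(C["wrist"]["frame"],cv2.COLOR_RGB2HSV); z=np.zeros(hsv.shape[:2],np.uint8)
z[0:175,325:385]=((hsv[...,1]<22)|((hsv[...,0]>35)&(hsv[...,0]<140)))[0:175,325:385]&(hsv[...,2]>150)[0:175,325:385]
z=cv2.morphologyEx(z,cv2.MORPH_OPEN,np.ones((3,3)))
_,_,st,ce=cv2.connectedComponentsWithStats(z,connectivity=4)
W=[]
for s in st[1:]:
    if s[4]>800: W.append((s,s[:2]+(s[2:4]-1)/2)); print(s)
ys=np.array([-99,-33,33,99])/1e3
def P(q,dx=0,dy=0):
    c,s=np.cos(q[2]),np.sin(q[2]); return np.c_[q[0]+c*dx-s*(ys+dy),q[1]+s*dx+c*(ys+dy),0*ys+q[3]]
def f(q,nm):
    r=[]
    if "top" in nm: r+=[(project(C["top"],P(q))-T).ravel()]
    if "scene" in nm: r+=[(project(C["scene"],P(q))-S).ravel()]
    if "wrist" in nm:
        k=np.array([project(C["wrist"],P(q,a*.026,b*.026)) for a in(1,-1) for b in(1,-1)])
        u=(k.max(0)+k.min(0))/2
        r+=[u[np.argmin(((u-c)**2).sum(1))]-c for s,c in W]
    return np.concatenate(r)
for nm in (["top","scene"],["top","wrist"],["top","scene","wrist"]):
    r=least_squares(f,[.53,-.16,-.08,.035],args=(nm,),loss="soft_l1"); print(nm,r.x,np.degrees(r.x[2]),f(r.x,nm).round(1)); print(P(r.x).tolist())
E
python3 fit.py
```

```text
[[210, 219, 228], [210, 220, 218], [211, 219, 206], [187, 181, 164], [36, 37, 35]]
[ 334   12   44   48 2037]
[ 334   73   42   43 1738]
[ 333  127   39   38 1454]
['top', 'scene'] [ 0.5287 -0.1607 -0.0824  0.0327] -4.7188276357909 [-0.1  0.   0.2  0.  -0.  -0.   0.2 -0.3 -0.2 -0.3  0.   0.   0.1  0.1
  0.4  0.3]
[[0.5205635097985182, -0.2593186528754532, 0.032740190859817594], [0.5259930660272901, -0.193542365969315, 0.032740190859817594], [0.5314226222560622, -0.12776607906317683, 0.032740190859817594], [0.5368521784848341, -0.06198979215703866, 0.032740190859817594]]
['top', 'wrist'] [ 0.53   -0.162  -0.0796  0.0278] -4.560843253237416 [ 0.  -0.3  0.4 -0.2  0.3 -0.2  0.7 -0.3  0.1  0.3 -0.8 -0.6 -0.1 -0.6]
[[0.5221585960613382, -0.26069580014888155, 0.02783029951790771], [0.5274067637899608, -0.1949047921349269, 0.02783029951790771], [0.5326549315185835, -0.12911378412097224, 0.02783029951790771], [0.537903099247206, -0.0633227761070176, 0.02783029951790771]]
['top', 'scene', 'wrist'] [ 0.5291 -0.1619 -0.0822  0.032 ] -4.711640752096611 [ 0.4 -0.1  0.7 -0.1  0.5 -0.2  0.7 -0.4 -0.5 -0.2 -0.4  0.1 -0.4  0.2
 -0.1  0.4  0.  -0.5 -1.1 -0.8 -0.5 -0.1]
[[0.5209992073845138, -0.2605776391766659, 0.03195095808055152], [0.5264205129362909, -0.1948006717327781, 0.03195095808055152], [0.531841818488068, -0.12902370428889032, 0.03195095808055152], [0.5372631240398451, -0.06324673684500257, 0.03195095808055152]]
```

```bash
cat > src.py <<'E'
from h import *
import sys,pickle
np.set_printoptions(precision=4,suppress=True)
tag=sys.argv[1]; d=cam("wrist"); cv2.imwrite(f"pics/{tag}.png",d["frame"][:,:,::-1])
o={}
for l in ("mirror","tube","lens","cube","source_rail"):
    o[l]=[(np.array(a["centre"]),a["confidence"],onplane(d,a["centre"],.035)) for a in eyes.place_of("wrist",l)][:3]
    print(l,[(a[0].round(1),round(a[1],2),a[2]) for a in o[l]])
pickle.dump((d,o),open(f"{tag}.pkl","wb")); s=manip.get_state(); print(s["position"],s["clock"])
E
python3 -m creep '[[1,0.09,0.02,0,-0.01],[1,0.18,0.04,0,-0.02],[1,0.28,0.05,0,-0.03],[1,0.28,0.05,0,-0.04],[1,0.28,0.05,0,-0.04]]'; python3 src.py wA
python3 -m creep '[[1,0.09,0,0,0],[1,0.18,0,0,0],[1,0.24,0,0,0],[1,0.24,0,0,0]]'; python3 src.py wB
```

```text
clock: 2.9
position: [0.5199, -0.0802, 0.2855]
ee_rot: [0.0, 0.643, 0.766, -0.0]
contact_force: [0.2, -0.1, 0.4]
width: 0.0853
gripper_force: 0.0
mirror []
tube []
lens []
cube [(array([383.6,  64.5]), 0.61, array([0.5737, 0.0583]))]
source_rail [(array([380.8,  63.9]), 0.3, array([0.5701, 0.0583]))]
[ 0.52   -0.0816  0.2853] 3.2
clock: 3.6
position: [0.4986, 0.0403, 0.2855]
ee_rot: [-0.001, 0.643, 0.766, 0.001]
contact_force: [0.6, -0.9, 0.1]
width: 0.0853
gripper_force: 0.0
mirror [(array([384.4,  57. ]), 0.66, array([0.551 , 0.1879]))]
tube [(array([293.3,  29.2]), 0.82, array([0.4372, 0.1981])), (array([387.1,  54.2]), 0.69, array([0.5535, 0.1915])), (array([468.7,  69.7]), 0.62, array([0.6576, 0.1932]))]
lens [(array([379.8, 112.4]), 0.97, array([0.5609, 0.1237]))]
cube [(array([379.8, 164. ]), 0.89, array([0.5772, 0.058 ]))]
source_rail [(array([378.3,  83.8]), 0.81, array([0.5509, 0.1569]))]
[0.4999 0.0367 0.2852] 3.9
```

View pics/wB.png

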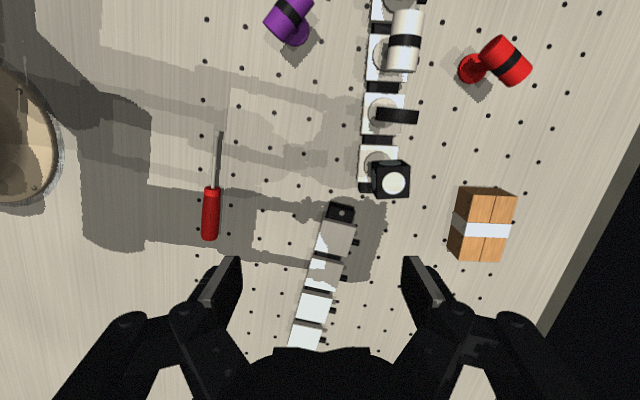

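View B shows cube foot (380,164), lens (380,112), tube (387,54) on the rail, and the purple (293,29) and red (469,70) decoys off it. I take one more view farther left, then a joint fit.

```bash
python3 -m creep '[[1,0.09,0,0,0],[1,0.16,0,0,0],[1,0.16,0,0,0]]'; python3 src.py wC
cat > srcfit.py <<'E'
from h import *
import pickle
np.set_printoptions(precision=4,suppress=True)
N=["cube","lens","tube","mirror"]; ys=dict(zip(N,[-.099,-.033,.033,.099]))
sc={"scene":{"mirror":(418,276.4),"tube":(389.2,260),"lens":(358,242.8),"cube":(331.5,226.6)},
"top":{"mirror":(202.6,214.8),"tube":(230.9,213.3),"lens":(258.7,203.7),"cube":(288.3,193)}}
obs=[]
for n in sc:
    d=cam(n); obs+=[(d,l,np.array(p)) for l,p in sc[n].items()]
g=lambda l:np.array([.559+.163*-ys[l],.156+.987*ys[l]])
for t in("wA","wB","wC"):
    d,o=pickle.load(open(t+".pkl","rb"))
    for l in N:
        for c,cf,w in o[l]:
            if np.hypot(*(w-g(l)))<.02: obs.append((d,l,c))
def P(q,l): c,s=np.cos(q[2]),np.sin(q[2]); return [q[0]-s*ys[l],q[1]+c*ys[l],q[3]]
f=lambda q:np.concatenate([project(d,P(q,l))[0]-c for d,l,c in obs])
r=least_squares(f,[.559,.156,.17,.035],loss="soft_l1")
print(r.x,np.degrees(r.x[2]))
for (d,l,c),e in zip(obs,f(r.x).reshape(-1,2)): print(d["n"],l,e.round(1))
for l in N: print(l,np.array(P(r.x,l)),"solo",*tri([(d,c) for d,m,c in obs if m==l]))
E
python3 srcfit.py
```

```text
clock: 4.2
position: [0.4853, 0.119, 0.2852]
ee_rot: [-0.001, 0.643, 0.766, 0.001]
contact_force: [0.8, -0.2, -0.4]
width: 0.0852
gripper_force: 0.0
mirror [(array([387.5,  67.9]), 0.6, array([0.5443, 0.2554]))]
tube [(array([296. ,  94.1]), 0.97, array([0.4378, 0.2054])), (array([383.3, 119.8]), 0.79, array([0.5542, 0.1943])), (array([391.1,  70. ]), 0.6, array([0.5493, 0.2539]))]
lens [(array([374.1, 173.7]), 0.7, array([0.5592, 0.1221]))]
cube [(array([374.4, 218.4]), 0.62, array([0.5754, 0.057 ]))]
source_rail [(array([374.7, 147.2]), 0.8, array([0.5515, 0.1577]))]
[0.4861 0.1155 0.2852] 4.5
[0.5585 0.157  0.1522 0.0361] 8.721513233733937
scene mirror [ 3.6 -0. ]
scene tube [-1.  -1.6]
scene lens [ 0.1 -0.7]
scene cube [-0.8  0.8]
top mirror [-0.9 -0.9]
top tube [-0.1 -5.7]
top lens [ 0.9 -2.4]
top cube [-0.1  2.1]
wrist cube [ 0.2 -0.9]
wrist cube [-2.2 -1.1]
wrist lens [ 2.3 -0.1]
wrist tube [-0.1  1.6]
wrist cube [-0.8 -1.2]
wrist lens [ 3.6 -0.9]
wrist tube [-1.2  3.6]
wrist mirror [-0.5  0.3]
cube [0.5736 0.0591 0.0361] solo [0.5745 0.0585 0.0386] 0.8675788512138324
lens [0.5635 0.1244 0.0361] solo [0.5606 0.1233 0.0328] 0.8884653139168922
tube [0.5535 0.1896 0.0361] solo [0.5526 0.1925 0.0325] 1.994075573477596
mirror [0.5435 0.2548 0.0361] solo [0.5447 0.2537 0.0349] 1.3249139050258727
```

View pics/wC.png

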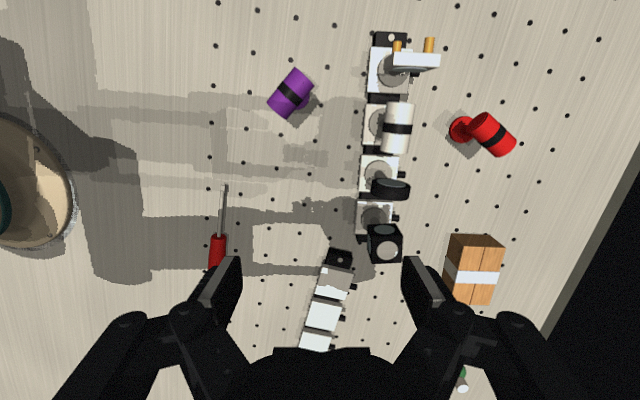

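View C shows mirror (404,60), tube (396,130), lens (389,187) and cube (384,243) heads on the rail. The purple (291,93) and red (493,135) tubes are off it. The heights come out at about 35 mm and the spacing fits 66 mm, so I hover over the mirror.

```bash
python3 -m creep '[[1,0.08,0.05,0.05,0.003],[1,0.16,0.1,0.1,0.003],[1,0.22,0.14,0.15,0.003],[1,0.25,0.16,0.16,0.003],[1,0.25,0.16,0.16,0.003],[1,0.25,0.16,0.16,0.003]]'; cat > hov.py <<'E'
from h import *
import sys
np.set_printoptions(precision=4,suppress=True)
d=cam("wrist"); s=manip.get_state(); n=s["ee_rot"]; ang=np.degrees(2*np.arctan2(n[2],n[1]))-90
print(s["position"],"ang",ang%180,"clk",s["clock"],"f",s["contact_force"].round(1))
for z in (.11,.035): print("under tcp at z",z,project(d,[s["position"][0],s["position"][1],z]))
for l in sys.argv[2:]: print(l,[(np.array(a["centre"]).round(1).tolist(),round(a["confidence"],2),onplane(d,a["centre"],.035)) for a in eyes.place_of("wrist",l)][:3])
cv2.imwrite(f"pics/{sys.argv[1]}.png",d["frame"][:,:,::-1])
E
python3 hov.py h1 mirror carriage_mirror
```

```text
clock: 5.2
position: [0.5432, 0.2528, 0.2057]
ee_rot: [0.0, 0.651, 0.759, -0.001]
contact_force: [-0.4, -1.1, 0.1]
width: 0.0854
gripper_force: 0.0
[0.5432 0.2524 0.2063] ang 8.797215546106273 clk 5.25 f [-0.1 -0.6  0.2]
under tcp at z 0.11 [[320.7613 205.8354]]
under tcp at z 0.035 [[320.8511 181.9869]]
mirror [([326.5, 182.0], 0.63, array([0.5493, 0.2534]))]
carriage_mirror [([327.1, 177.6], 0.88, array([0.5492, 0.2584]))]
```

View pics/h1.png

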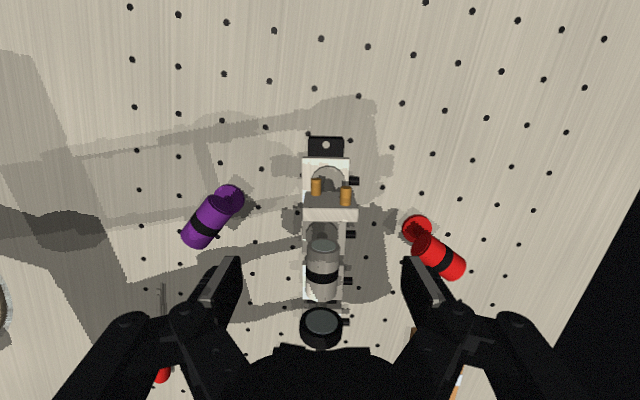

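Hover view: the mirror plate's top edge lies at (302–358, 208–222) with its pad centred at about (326,182), so the mirror stands about 6 mm to +x of the TCP. I check along the rail by projecting the expected plate and pad corners.

```bash
python3 - <<'E'
from h import *
d=cam("wrist"); im=cv2.resize(d["frame"][120:370,220:430],None,fx=3,fy=3,interpolation=cv2.INTER_CUBIC).copy()
im=im[:600]
def box(o,yaw,hx,hy,z,col):
    c,s=np.cos(yaw),np.sin(yaw)
    P=np.array([[o[0]+c*a*hx-s*b*hy,o[1]+s*a*hx+c*b*hy,z] for a,b in((1,1),(1,-1),(-1,-1),(-1,1))])
    q=(project(d,P)-[220,120])*3+1
    cv2.polylines(im,[q.round().astype(np.int32)],True,col,1)
yaw=np.radians(8.8); o=np.array([.549,.2535])
u=np.array([-np.sin(yaw),np.cos(yaw)])
box(o,yaw,.022,.006,.132,(255,0,0)); box(o,yaw,.022,.006,.088,(255,0,255)); box(o,yaw,.026,.026,.035,(0,255,0))
box(o-.066*u,yaw,.026,.026,.035,(0,255,0)); box(o-.066*u,yaw,.001,.025,.125,(0,0,255)); box(o-.132*u,yaw,.022,.007,.11,(0,0,255))
cv2.imwrite("pics/h1b.png",im[:,:,::-1])
E
```

```text
(no output)
```

View pics/h1b.png

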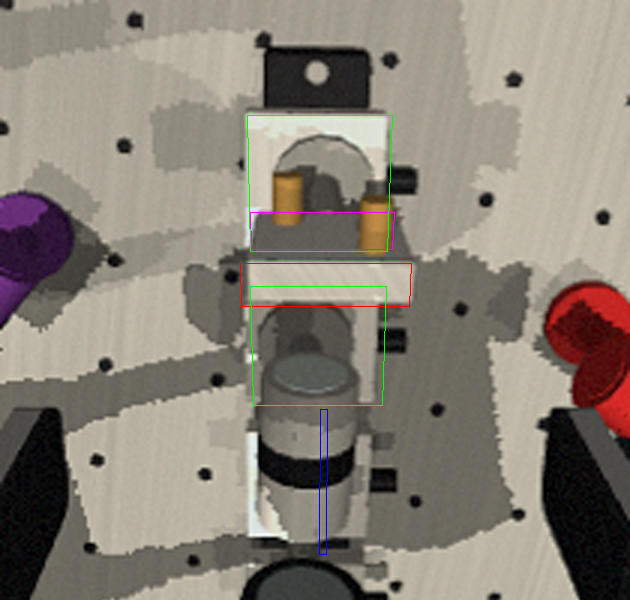

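The overlay fits the mirror plate and its pad within about 1 mm at (0.549, 0.2535), so I descend and grip.

```bash
python3 -m creep '[[1,0,0.012,0.03,0],[1,0,0.012,0.08,0],[1,0,0.012,0.12,0],[1,0,0.012,0.16,0],[1,0,0.012,0.19,0],[1,0,0.012,0.202,0],[1,0,0.012,0.202,0],[1,0,0.012,0.202,0]]' 50; python3 -m creep '[[0.6,0,0,0,0],[0.4,0,0,0,0],[0,0,0,0,0],[0,0,0,0,0],[0,0,0,0,0],[0,0,0,0,0],[0,0,0,0,0],[0,0,0,0,0]]' 50
```

```text
clock: 6.2
position: [0.5496, 0.2545, 0.1047]
ee_rot: [0.0, 0.651, 0.759, 0.0]
contact_force: [-0.6, 0.2, 0.4]
width: 0.0855
gripper_force: 0.0
clock: 7.0
position: [0.5496, 0.2547, 0.1051]
ee_rot: [0.0, 0.651, 0.759, 0.001]
contact_force: [-0.3, 0.1, 5.4]
width: 0.0434
gripper_force: 51.5
```

```bash
python3 -m creep '[[0,0,0,-0.02,0],[0,0,0,-0.05,0],[0,0,0,-0.09,0],[0,0,0,-0.14,0],[0,0,0,-0.19,0],[0,0,0,-0.23,0],[0,0,0,-0.26,0],[0,0,0,-0.27,0],[0,0,0,-0.27,0]]'; python3 -m creep '[[0,-0.03,0,0,0.002],[0,-0.09,-0.02,0,0.005],[0,-0.17,-0.05,0,0.01],[0,-0.25,-0.08,0,0.015],[0,-0.33,-0.11,0,0.02],[0,-0.41,-0.13,0,0.025],[0,-0.49,-0.15,0,0.03],[0,-0.57,-0.17,0,0.034],[0,-0.65,-0.19,0,0.037],[0,-0.73,-0.2,0,0.037]]'; python3 hov.py t1
```

```text
clock: 7.9
position: [0.5489, 0.2545, 0.2395]
ee_rot: [0.0, 0.651, 0.759, 0.0]
contact_force: [0.2, 0.1, -1.7]
width: 0.0437
gripper_force: 51.2
clock: 8.9
position: [0.504, -0.1237, 0.2381]
ee_rot: [-0.001, 0.735, 0.678, -0.001]
contact_force: [1.0, 0.0, -2.4]
width: 0.0433
gripper_force: 51.3
[ 0.5052 -0.1308  0.2381] ang 175.2791001857628 clk 8.95 f [ 1.3 -5.4 -1.4]
under tcp at z 0.11 [[322.6859 200.7931]]
under tcp at z 0.035 [[322.5429 180.3511]]
```

```bash
python3 -m creep '[[0,-0.07,0.015,0,0],[0,-0.13,0.03,0,0],[0,-0.19,0.04,0,0],[0,-0.23,0.045,0,0],[0,-0.26,0.05,0,0],[0,-0.272,0.051,0,0],[0,-0.272,0.051,0,0],[0,-0.272,0.051,0,0],[0,-0.272,0.051,0,0]]'; python3 hov.py t1 mirror; python3 - <<'E'
from h import *
from math import *
for n in("scene",):
    d=cam(n); im=d["frame"]
    cv2.imwrite("pics/t1s.png",cv2.resize(im[100:300,180:440],None,fx=3,fy=3)[:,:,::-1])
E
```

```text
clock: 9.85
position: [0.5209, -0.2579, 0.2395]
ee_rot: [-0.0, 0.734, 0.679, 0.0]
contact_force: [0.5, -0.6, -2.8]
width: 0.0432
gripper_force: 51.3
[ 0.521  -0.2579  0.2395] ang 175.5801489904768 clk 9.9 f [-0.  -0.5 -2.4]
under tcp at z 0.11 [[320.5507 193.6445]]
under tcp at z 0.035 [[320.6554 174.6546]]
mirror [([322.0, 216.2], 0.7, array([ 0.5185, -0.3125]))]
```

View pics/t1.png

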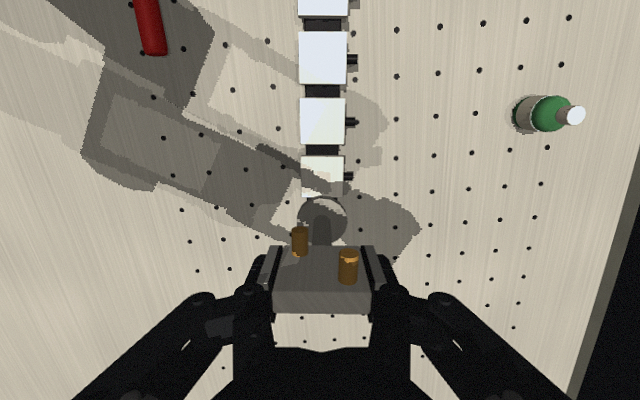

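The mirror hangs square between the jaws at (322,270), and the target pads lie straight ahead at about (323,57), (323,121) and (323,175). I check the pad estimate against this view.

```bash
cat > tg.py <<'E'
from h import *
import sys
np.set_printoptions(precision=4,suppress=True)
d=cam("wrist"); s=manip.get_state(); print(s["position"])
hsv=cv2.cvtColor(d["frame"],cv2.COLOR_RGB2HSV); z=np.zeros(hsv.shape[:2],np.uint8)
x0,x1,y0,y1=map(int,sys.argv[1:5]); f=d["frame"].astype(int)
m=((hsv[...,1]<22)|((hsv[...,0]>35)&(hsv[...,0]<140)))&(hsv[...,2]>150)
z[y0:y1,x0:x1]=m[y0:y1,x0:x1]; z=cv2.morphologyEx(z,cv2.MORPH_OPEN,np.ones((3,3)))
_,_,st,_=cv2.connectedComponentsWithStats(z,connectivity=4)
for t in st[1:]:
    if t[4]>500: print("seg bbox",t[:2],t[:2]+t[2:4])
q=[.5289,-.1612,np.radians(-4.65)]; c,sn=np.cos(q[2]),np.sin(q[2])
for y in(-.099,-.033,.033,.099):
    P=[[q[0]+c*a-sn*(y+b),q[1]+sn*a+c*(y+b),.035] for a in(.026,-.026) for b in(.026,-.026)]
    k=project(d,P); print(y,"pred",k.min(0),k.max(0))
E
python3 tg.py 285 365 0 200
```

```text
[ 0.5211 -0.2584  0.2395]
seg bbox [298   0] [348  15]
seg bbox [298  31] [347  84]
seg bbox [299  97] [345 144]
seg bbox [301 157] [344 181]
-0.099 pred [298.7077 154.4125] [342.5029 196.1477]
-0.033 pred [297.4849  95.3724] [344.2043 142.7091]
0.033 pred [296.149  28.307] [346.0874  82.0903]
0.099 pred [294.7054 -47.8425] [348.1571  13.2229]
```

```bash
python3 -m creep '[[0,-0.006,0.003,0.03,0],[0,-0.006,0.003,0.08,0],[0,-0.006,0.003,0.13,0],[0,-0.006,0.003,0.18,0],[0,-0.006,0.003,0.22,0],[0,-0.006,0.003,0.24,0],[0,-0.006,0.003,0.25,0],[0,-0.006,0.003,0.258,0],[0,-0.006,0.003,0.258,0],[0,-0.006,0.003,0.258,0]]'; python3 -m creep '[[0,0,0,0.003,0],[0,0,0,0.006,0],[0,0,0,0.009,0],[0,0,0,0.009,0]]'
```

```text
clock: 11.05
position: [0.5228, -0.2625, 0.1112]
ee_rot: [0.001, 0.734, 0.679, 0.0]
contact_force: [-0.1, 0.3, -2.6]
width: 0.0433
gripper_force: 51.3
clock: 11.45
position: [0.5221, -0.2621, 0.1056]
ee_rot: [-0.0, 0.734, 0.679, -0.0]
contact_force: [-0.5, -0.5, -2.4]
width: 0.0434
gripper_force: 51.3
```

```bash
python3 -m creep '[[0,0,0,0.001,0],[0,0,0,0.002,0],[0,0,0,0.002,0]]'; python3 -m creep '[[0,0,0,0.001,0],[0,0,0,0.002,0],[0,0,0,0.002,0]]'; python3 hov.py p1 mirror
```

```text
clock: 11.75
position: [0.5223, -0.2622, 0.1051]
ee_rot: [0.0, 0.734, 0.679, -0.0]
contact_force: [-0.7, 1.3, 0.2]
width: 0.0434
gripper_force: 51.6
clock: 12.05
position: [0.5223, -0.2623, 0.1051]
ee_rot: [0.0, 0.734, 0.679, -0.0]
contact_force: [-1.5, 1.6, 7.1]
width: 0.0434
gripper_force: 52.3
[ 0.5223 -0.2623  0.1051] ang 175.5177946621754 clk 12.1 f [-1.7  1.2  6.9]
under tcp at z 0.11 [[319.997  274.1634]]
under tcp at z 0.035 [[320.2787 217.3657]]
mirror [([319.6, 218.9], 0.88, array([ 0.5217, -0.2635]))]
```

Contact at the same height as at the pick (0.1051). I release, rise and check.

```bash
python3 -m creep '[[0.55,0,0,0,0],[0.65,0,0,0,0],[0.8,0,0,0,0],[1,0,0,0,0],[1,0,0,0,0]]'; python3 -m creep '[[1,0,0,-0.03,0],[1,0,0,-0.08,0],[1,0,0,-0.14,0],[1,0,0,-0.2,0],[1,0,0,-0.26,0],[1,0,0,-0.28,0],[1,0,0,-0.28,0]]'; python3 - <<'E'
from h import *
d=cam("wrist"); s=manip.get_state(); print(s["position"],s["clock"])
im=cv2.resize(d["frame"][80:330,210:430],None,fx=2.4,fy=2.4,interpolation=cv2.INTER_CUBIC).copy()
yaw=np.radians(-4.65)
def box(o,hx,hy,z,col):
    c,sn=np.cos(yaw),np.sin(yaw)
    P=np.array([[o[0]+c*a*hx-sn*b*hy,o[1]+sn*a*hx+c*b*hy,z] for a,b in((1,1),(1,-1),(-1,-1),(-1,1))])
    cv2.polylines(im,[((project(d,P)-[210,80])*2.4).round().astype(np.int32)],True,col,1)
c0=np.array([.5225,-.2625]); 
box(c0,.026,.026,.035,(0,255,0)); box(c0,.022,.006,.132,(255,0,0))
box(c0+.066*np.array([.081,.9967]),.026,.026,.035,(0,255,0))
cv2.imwrite("pics/p1.png",im[:,:,::-1])
E
```

```text
clock: 12.65
position: [0.5222, -0.2622, 0.1036]
ee_rot: [-0.0, 0.734, 0.679, -0.0]
contact_force: [-0.5, 0.0, 0.6]
width: 0.0854
gripper_force: 0.0
clock: 13.35
position: [0.5229, -0.2626, 0.2451]
ee_rot: [0.002, 0.734, 0.679, 0.0]
contact_force: [-0.5, -0.2, -0.6]
width: 0.0857
gripper_force: 0.0
[ 0.52208311 -0.26209386  0.24340404] 13.4
```

View pics/p1.png

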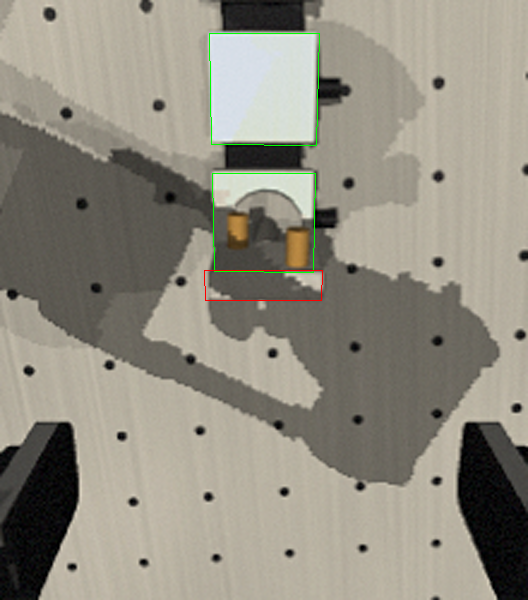

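The overlay matches: the mirror stands upright and centred, and the pad centre is at (0.5225, −0.2625). Next is the tube.

```bash
python3 -m creep '[[1,0.08,0,0,-0.005],[1,0.17,0,0,-0.01],[1,0.26,0,0,-0.015],[1,0.35,0,0,-0.02],[1,0.44,0,0,-0.025],[1,0.53,0,0,-0.03],[1,0.62,0,0.01,-0.035],[1,0.71,0,0.03,-0.037],[1,0.8,-0.005,0.05,-0.037],[1,0.87,-0.005,0.06,-0.037]]'; python3 hov.py x tube lens; python3 -m creep '[[1,0.02,0,0,0],[1,0.04,0,0,0],[1,0.04,0,0,0],[1,0.04,0,0,0],[1,0.04,0,0,0]]';  python3 hov.py h2 tube lens
```

```text
clock: 14.4
position: [0.5516, 0.1739, 0.2103]
ee_rot: [-0.002, 0.65, 0.76, -0.002]
contact_force: [0.5, -0.4, 0.5]
width: 0.0855
gripper_force: 0.0
[0.5519 0.1789 0.2096] ang 9.019763396017993 clk 14.45 f [1.5 3.6 0.2]
under tcp at z 0.11 [[322.6961 198.5192]]
under tcp at z 0.035 [[322.7389 176.6375]]
tube [([229.3, 131.4], 0.92, array([0.4463, 0.2122])), ([422.9, 168.2], 0.67, array([0.6593, 0.2057])), ([327.3, 162.8], 0.66, array([0.5543, 0.1951]))]
lens [([323.2, 224.4], 0.94, array([0.5615, 0.1217]))]
clock: 15.05
position: [0.5509, 0.1908, 0.214]
ee_rot: [0.0, 0.651, 0.759, 0.0]
contact_force: [0.6, 0.1, -0.4]
width: 0.0851
gripper_force: 0.0
[0.5509 0.1908 0.214 ] ang 8.784122421912599 clk 15.1 f [ 0.4 -0.3 -0.5]
under tcp at z 0.11 [[320.7811 202.2515]]
under tcp at z 0.035 [[320.8263 179.8365]]
tube [([322.2, 179.0], 0.68, array([0.5522, 0.192 ])), ([420.0, 179.5], 0.65, array([0.6617, 0.2085])), ([227.4, 147.1], 0.58, array([0.4446, 0.2117]))]
lens [([320.8, 235.4], 0.85, array([0.5615, 0.1221]))]
```

```bash
python3 - <<'E'
from h import *
d=cam("wrist"); im=cv2.resize(d["frame"][110:350,230:420],None,fx=2.5,fy=2.5,interpolation=cv2.INTER_CUBIC).copy()
def ring(P,col): cv2.polylines(im,[((project(d,P)-[230,110])*2.5).round().astype(np.int32)],True,col,1)
def W(o,yaw,L):
    c,s=np.cos(yaw),np.sin(yaw); L=np.array(L); return np.c_[o[0]+c*L[:,0]-s*L[:,1],o[1]+s*L[:,0]+c*L[:,1],L[:,2]]
t=np.linspace(0,2*np.pi,40); yaw=np.radians(8.8)
o=(.5525,.192)
for e,c in((.025,(0,0,255)),(-.025,(255,0,0))): ring(W(o,yaw,np.c_[.015*np.cos(t),0*t+e,.11+.015*np.sin(t)]),c)
ring(W(o,yaw,np.c_[.019*np.cos(t),.019*np.sin(t),0*t+.043]),(0,255,0))
o=(.5615,.122)
for e,c in((.007,(0,0,255)),(-.007,(255,0,0))): ring(W(o,yaw,np.c_[.022*np.cos(t),0*t+e,.11+.022*np.sin(t)]),c)
ring(W(o,yaw,np.c_[.019*np.cos(t),.019*np.sin(t),0*t+.043]),(0,255,0))
cv2.imwrite("pics/h2b.png",im[:,:,::-1])
E
```

```text
(no output)
```

View pics/h2b.png

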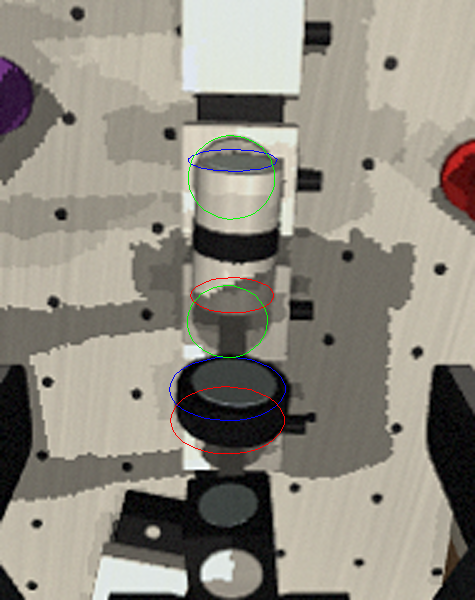

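The overlay puts the tube at (0.5537, 0.1915), and the lens at (0.563, 0.122). I grip the tube.

```bash
python3 -m creep '[[1,0,0.006,0.03,0],[1,0,0.006,0.08,0],[1,0,0.006,0.13,0],[1,0,0.006,0.17,0],[1,0,0.006,0.2,0],[1,0,0.006,0.218,0],[1,0,0.006,0.218,0],[1,0,0.006,0.218,0]]' 50; python3 -m creep '[[0.5,0,0,0,0],[0.35,0,0,0,0],[0.2,0,0,0,0],[0,0,0,0,0],[0,0,0,0,0],[0,0,0,0,0],[0,0,0,0,0],[0,0,0,0,0],[0,0,0,0,0]]' 50
```

```text
clock: 16.05
position: [0.5542, 0.1919, 0.1053]
ee_rot: [0.0, 0.651, 0.759, 0.0]
contact_force: [-0.1, 0.5, 0.3]
width: 0.0855
gripper_force: 0.0
clock: 16.95
position: [0.5539, 0.1919, 0.1054]
ee_rot: [0.0, 0.651, 0.759, 0.0]
contact_force: [-0.8, -1.3, 6.3]
width: 0.0285
gripper_force: 48.6
```

```bash
python3 -m creep '[[0,0,0,-0.02,0],[0,0,0,-0.05,0],[0,0,0,-0.09,0],[0,0,0,-0.14,0],[0,0,0,-0.19,0],[0,0,0,-0.23,0],[0,0,0,-0.26,0],[0,0,0,-0.27,0],[0,0,0,-0.27,0]]'; python3 -m creep '[[0,-0.03,0,0,0.002],[0,-0.09,-0.02,0,0.005],[0,-0.17,-0.04,0,0.01],[0,-0.25,-0.06,0,0.015],[0,-0.33,-0.08,0,0.02],[0,-0.41,-0.1,0,0.025],[0,-0.49,-0.12,0,0.03],[0,-0.57,-0.14,0,0.034],[0,-0.65,-0.155,0,0.037],[0,-0.71,-0.165,0,0.037]]'; python3 -m creep '[[0,-0.035,0,0,0],[0,-0.05,0,0,0],[0,-0.05,0,0,0],[0,-0.05,0,0,0],[0,-0.05,0,0,0]]'; python3 hov.py t2 tube
```

```text
clock: 17.85
position: [0.5538, 0.1919, 0.2401]
ee_rot: [0.0, 0.651, 0.759, 0.0]
contact_force: [0.5, -0.4, -1.8]
width: 0.0288
gripper_force: 49.0
clock: 18.85
position: [0.5251, -0.1749, 0.2384]
ee_rot: [-0.001, 0.735, 0.678, -0.001]
contact_force: [0.8, 0.3, -2.4]
width: 0.0285
gripper_force: 49.0
clock: 19.35
position: [0.5247, -0.195, 0.2398]
ee_rot: [-0.0, 0.734, 0.679, 0.0]
contact_force: [-1.4, 0.1, -2.3]
width: 0.0288
gripper_force: 49.0
[ 0.5248 -0.1951  0.2399] ang 175.6068045187677 clk 19.4 f [ 0.3 -0.4 -1.9]
under tcp at z 0.11 [[320.5585 193.5486]]
under tcp at z 0.035 [[320.6693 174.6087]]
tube [([323.6, 217.8], 0.56, array([ 0.5242, -0.2521]))]
```

```bash
python3 -m creep '[[0,-0.003,0.006,0.03,0],[0,-0.003,0.006,0.08,0],[0,-0.003,0.006,0.13,0],[0,-0.003,0.006,0.18,0],[0,-0.003,0.006,0.22,0],[0,-0.003,0.006,0.24,0],[0,-0.003,0.006,0.252,0],[0,-0.003,0.006,0.26,0],[0,-0.003,0.006,0.264,0],[0,-0.003,0.006,0.264,0]]'; python3 -m creep '[[0,0,0,0.001,0],[0,0,0,0.002,0],[0,0,0,0.003,0],[0,0,0,0.004,0],[0,0,0,0.004,0]]'; python3 hov.py p2 tube
```

```text
clock: 20.45
position: [0.5279, -0.1984, 0.1083]
ee_rot: [0.001, 0.734, 0.679, 0.0]
contact_force: [0.6, -0.9, -3.2]
width: 0.0288
gripper_force: 49.0
clock: 20.95
position: [0.5275, -0.1982, 0.1058]
ee_rot: [-0.0, 0.734, 0.679, -0.0]
contact_force: [-0.3, -0.5, -1.7]
width: 0.0291
gripper_force: 49.0
[ 0.5276 -0.1982  0.1058] ang 175.50600073219124 clk 21.0 f [-0.1  0.3 -2.9]
under tcp at z 0.11 [[320.0205 273.3428]]
under tcp at z 0.035 [[320.3563 217.0382]]
tube [([322.0, 216.3], 0.62, array([ 0.5289, -0.1977]))]
```

```bash
python3 -m creep '[[0,0.002,0,0,0],[0,0.002,0,0.001,0],[0,0.002,0,0.002,0],[0,0.002,0,0.003,0],[0,0.002,0,0.003,0]]'
```

```text
clock: 21.55
position: [0.5277, -0.1973, 0.1054]
ee_rot: [0.0, 0.734, 0.679, 0.0]
contact_force: [-1.4, 0.4, 7.0]
width: 0.0288
gripper_force: 49.8
```

```bash
python3 -m creep '[[0.4,0,0,0,0],[0.5,0,0,0,0],[0.7,0,0,0,0],[1,0,0,0,0],[1,0,0,0,0]]'; python3 -m creep '[[1,0,0,-0.03,0],[1,0,0,-0.08,0],[1,0,0,-0.14,0],[1,0,0,-0.2,0],[1,0,0,-0.26,0],[1,0,0,-0.28,0],[1,0,0,-0.28,0]]'; python3 hov.py p2 tube mirror; python3 -m creep '[[1,0.08,0,0,-0.005],[1,0.17,0,0,-0.01],[1,0.26,0,0,-0.015],[1,0.35,0.01,0,-0.02],[1,0.44,0.01,0,-0.025],[1,0.53,0.01,0,-0.03],[1,0.6,0.02,0.03,-0.035],[1,0.64,0.02,0.06,-0.037],[1,0.64,0.02,0.06,-0.037],[1,0.64,0.02,0.06,-0.037]]'; python3 hov.py h3 lens cube
```

```text
clock: 22.05
position: [0.5277, -0.1972, 0.1041]
ee_rot: [-0.0, 0.734, 0.679, -0.0]
contact_force: [-1.4, 0.2, -0.5]
width: 0.0835
gripper_force: 0.0
clock: 22.75
position: [0.5284, -0.1976, 0.2456]
ee_rot: [0.002, 0.734, 0.679, 0.001]
contact_force: [-0.5, -0.3, 0.0]
width: 0.0857
gripper_force: 0.0
[ 0.5275 -0.1971  0.2439] ang 175.51097257962013 clk 22.8 f [-0.8 -0.6  0.3]
under tcp at z 0.11 [[319.1541 191.0347]]
under tcp at z 0.035 [[319.3525 172.7699]]
tube [([318.4, 171.4], 0.81, array([ 0.5265, -0.1953]))]
mirror [([319.9, 222.5], 0.81, array([ 0.5229, -0.2639]))]
clock: 23.9
position: [0.5618, 0.1208, 0.2126]
ee_rot: [-0.001, 0.65, 0.76, -0.002]
contact_force: [-0.0, -0.4, 0.3]
width: 0.0851
gripper_force: 0.0
[0.5624 0.1203 0.2135] ang 8.81695183941575 clk 23.95 f [-0.5 -0.5  0.5]
under tcp at z 0.11 [[321.7866 203.4699]]
under tcp at z 0.035 [[321.8801 180.6823]]
lens [([323.2, 179.5], 0.8, array([0.5636, 0.1218]))]
cube [([321.9, 230.3], 0.66, array([0.572 , 0.0595]))]
```

```bash
python3 - <<'E'
from h import *
d=cam("wrist"); im=cv2.resize(d["frame"][110:350,230:420],None,fx=2.5,fy=2.5,interpolation=cv2.INTER_CUBIC).copy()
def ring(P,col): cv2.polylines(im,[((project(d,P)-[230,110])*2.5).round().astype(np.int32)],True,col,1)
def W(o,yaw,L):
    c,s=np.cos(yaw),np.sin(yaw); L=np.array(L); return np.c_[o[0]+c*L[:,0]-s*L[:,1],o[1]+s*L[:,0]+c*L[:,1],L[:,2]]
t=np.linspace(0,2*np.pi,40); yaw=np.radians(8.8)
o=(.5633,.122)
for e,c in((.007,(0,0,255)),(-.007,(255,0,0))): ring(W(o,yaw,np.c_[.022*np.cos(t),0*t+e,.11+.022*np.sin(t)]),c)
ring(W(o,yaw,np.c_[.019*np.cos(t),.019*np.sin(t),0*t+.043]),(0,255,0))
o=(.573,.059); h=.018
ring(W(o,yaw,[(h,h,.128),(h,-h,.128),(-h,-h,.128),(-h,h,.128)]),(255,0,0))
ring(W(o,yaw,[(h,h,.092),(h,h,.128),(-h,h,.128),(-h,h,.092)]),(0,0,255))
ring(W(o,yaw,np.c_[.019*np.cos(t),.019*np.sin(t),0*t+.043]),(0,255,0))
cv2.imwrite("pics/h3b.png",im[:,:,::-1])
E
```

```text
(no output)
```

View pics/h3b.png

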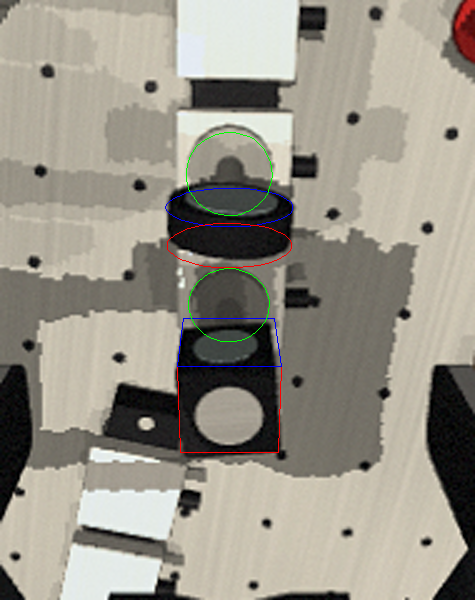

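The overlay puts the lens at (0.5635, 0.1243) and the cube at (0.573, 0.059), so I grip the lens.

```bash
python3 -m creep '[[1,0.008,0.003,0.03,0],[1,0.008,0.003,0.08,0],[1,0.008,0.003,0.13,0],[1,0.008,0.003,0.17,0],[1,0.008,0.003,0.2,0],[1,0.008,0.003,0.217,0],[1,0.008,0.003,0.217,0],[1,0.008,0.003,0.217,0]]' 50; python3 -m creep '[[0.6,0,0,0,0],[0.4,0,0,0,0],[0,0,0,0,0],[0,0,0,0,0],[0,0,0,0,0],[0,0,0,0,0],[0,0,0,0,0],[0,0,0,0,0]]' 50; python3 hov.py g3 lens
```

```text
clock: 24.9
position: [0.5642, 0.1248, 0.1066]
ee_rot: [0.001, 0.651, 0.759, 0.0]
contact_force: [0.3, 0.0, 0.0]
width: 0.0853
gripper_force: 0.0
clock: 25.7
position: [0.5639, 0.1253, 0.1068]
ee_rot: [0.001, 0.651, 0.759, 0.0]
contact_force: [-2.2, -0.5, 6.2]
width: 0.0423
gripper_force: 50.2
[0.5638 0.1253 0.1068] ang 8.838588968887066 clk 25.75 f [-1.9 -0.4  5.6]
under tcp at z 0.11 [[320.5856 272.0169]]
under tcp at z 0.035 [[320.6279 216.3669]]
lens [([318.0, 217.8], 0.71, array([0.562 , 0.1238]))]
```

```bash
python3 -m creep '[[0,0,0,-0.02,0],[0,0,0,-0.05,0],[0,0,0,-0.09,0],[0,0,0,-0.14,0],[0,0,0,-0.19,0],[0,0,0,-0.23,0],[0,0,0,-0.26,0],[0,0,0,-0.27,0],[0,0,0,-0.27,0]]'; python3 -m creep '[[0,-0.03,0,0,0.005],[0,-0.09,-0.02,0,0.01],[0,-0.16,-0.04,0,0.015],[0,-0.24,-0.06,0,0.02],[0,-0.32,-0.08,0,0.025],[0,-0.39,-0.1,0,0.03],[0,-0.45,-0.12,0,0.035],[0,-0.48,-0.135,0,0.037],[0,-0.495,-0.138,0,0.037],[0,-0.495,-0.138,0,0.037]]'; python3 -m creep '[[0,0,0,0,0],[0,0,0,0,0]]'; python3 tg.py 285 365 0 200; python3 hov.py t3 lens
```

```text
clock: 26.7
position: [0.5636, 0.1253, 0.2412]
ee_rot: [0.0, 0.651, 0.759, 0.0]
contact_force: [0.1, -0.8, -2.4]
width: 0.042
gripper_force: 51.2
clock: 27.7
position: [0.5329, -0.1312, 0.2399]
ee_rot: [-0.001, 0.735, 0.678, -0.0]
contact_force: [-0.2, 0.1, -2.8]
width: 0.0425
gripper_force: 51.2
clock: 27.9
position: [0.5335, -0.129, 0.2405]
ee_rot: [-0.0, 0.734, 0.679, 0.0]
contact_force: [0.2, -0.6, -2.4]
width: 0.0422
gripper_force: 51.2
[ 0.5335 -0.129   0.2407]
seg bbox [297  95] [343 142]
seg bbox [299 155] [342 181]
-0.099 pred [299.5328 250.8191] [338.2639 283.6643]
-0.033 pred [298.4445 204.6645] [339.5615 241.6519]
0.033 pred [297.2477 152.5178] [341.0008 194.3186]
0.099 pred [295.9339  93.4243] [342.5972 140.8031]
[ 0.5335 -0.129   0.2408] ang 175.59259307647068 clk 28.0 f [-0.   0.8 -3.3]
under tcp at z 0.11 [[320.5388 193.1531]]
under tcp at z 0.035 [[320.6526 174.317 ]]
lens [([316.3, 219.9], 0.81, array([ 0.5233, -0.1887]))]
```

```bash
python3 - <<'E'
from h import *
d=cam("wrist"); s=manip.get_state(); p=s["position"]
im=cv2.resize(d["frame"][130:350,220:420],None,fx=2.7,fy=2.7,interpolation=cv2.INTER_CUBIC).copy()
def ring(P,col): cv2.polylines(im,[((project(d,P)-[220,130])*2.7).round().astype(np.int32)],True,col,1)
def W(o,yaw,L):
    c,sn=np.cos(yaw),np.sin(yaw); L=np.array(L); return np.c_[o[0]+c*L[:,0]-sn*L[:,1],o[1]+sn*L[:,0]+c*L[:,1],L[:,2]]
t=np.linspace(0,2*np.pi,40); yaw=np.radians(-4.5); o=p[:2]; z0=p[2]-.1068+.035
for e,c in((.007,(0,0,255)),(-.007,(255,0,0))): ring(W(o,yaw,np.c_[.022*np.cos(t),0*t+e,z0+.075+.022*np.sin(t)]),c)
for z in(0,.008): ring(W(o,yaw,np.c_[.019*np.cos(t),.019*np.sin(t),0*t+z0+z]),(0,255,0))
cv2.imwrite("pics/t3b.png",im[:,:,::-1])
E
```

```text
(no output)
```

View pics/t3b.png

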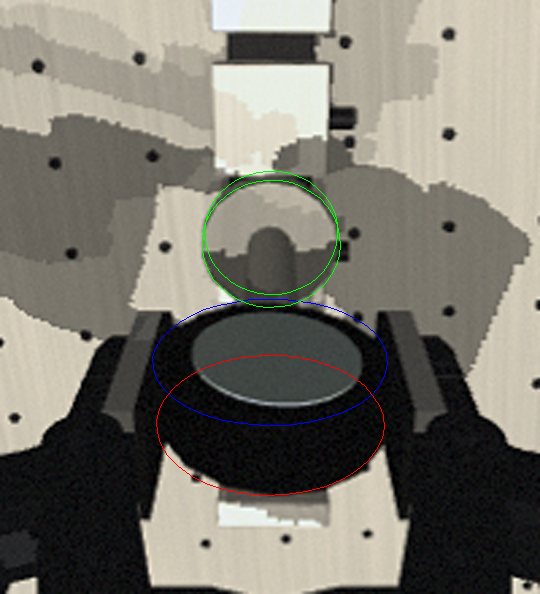

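The lens hangs centred over its foot (green circle) and is yawed about 2° clockwise, so I turn 2° to correct it and lower.

```bash
python3 -m creep '[[0,0,0,0.03,-0.006],[0,0,0,0.08,-0.006],[0,0,0,0.13,-0.006],[0,0,0,0.18,-0.006],[0,0,0,0.22,-0.006],[0,0,0,0.24,-0.006],[0,0,0,0.252,-0.006],[0,0,0,0.26,-0.006],[0,0,0,0.264,-0.006],[0,0,0,0.264,-0.006]]'; python3 hov.py p3 lens
```

```text
clock: 29.1
position: [0.5337, -0.1301, 0.1093]
ee_rot: [0.001, 0.721, 0.693, 0.0]
contact_force: [-0.3, -0.2, -2.5]
width: 0.0425
gripper_force: 51.2
[ 0.5338 -0.1301  0.1094] ang 177.67262742181993 clk 29.15 f [-0.5 -0.  -2.3]
under tcp at z 0.11 [[320.2002 269.5257]]
under tcp at z 0.035 [[320.372  215.2714]]
lens [([320.0, 222.0], 0.89, array([ 0.5333, -0.1358]))]
```

```bash
python3 -m creep '[[0,0.002,0,0.001,0],[0,0.002,0,0.003,0],[0,0.002,0,0.004,0],[0,0.002,0,0.005,0],[0,0.002,0,0.006,0],[0,0.002,0,0.006,0]]'; python3 hov.py p3 lens
```

```text
clock: 29.8
position: [0.5335, -0.1291, 0.1068]
ee_rot: [0.0, 0.721, 0.693, 0.0]
contact_force: [-2.9, 0.7, 6.2]
width: 0.0423
gripper_force: 51.9
[ 0.5334 -0.1291  0.1068] ang 177.67547428208022 clk 29.85 f [-2.   1.2  5. ]
under tcp at z 0.11 [[320.0392 272.12  ]]
under tcp at z 0.035 [[320.3109 216.4281]]
lens [([318.0, 218.5], 0.74, array([ 0.5316, -0.1307]))]
```

```bash
python3 -m creep '[[0.55,0,0,0,0],[0.65,0,0,0,0],[0.8,0,0,0,0],[1,0,0,0,0],[1,0,0,0,0]]'; python3 -m creep '[[1,0,0,-0.03,0],[1,0,0,-0.08,0],[1,0,0,-0.14,0],[1,0,0,-0.2,0],[1,0,0,-0.26,0],[1,0,0,-0.28,0],[1,0,0,-0.28,0]]'; python3 hov.py p3 lens tube; python3 -m creep '[[1,0.08,0.01,0,-0.005],[1,0.16,0.02,0,-0.01],[1,0.24,0.03,0,-0.015],[1,0.32,0.05,0.03,-0.02],[1,0.37,0.06,0.06,-0.025],[1,0.379,0.064,0.07,-0.031],[1,0.379,0.064,0.07,-0.031],[1,0.379,0.064,0.07,-0.031],[1,0.379,0.064,0.07,-0.031]]'; python3 hov.py h4 cube
```

```text
clock: 30.4
position: [0.5335, -0.1289, 0.1057]
ee_rot: [0.0, 0.721, 0.693, -0.0]
contact_force: [0.5, 0.9, 0.2]
width: 0.0851
gripper_force: 0.0
clock: 31.1
position: [0.5341, -0.1292, 0.247]
ee_rot: [0.001, 0.721, 0.693, 0.001]
contact_force: [-0.7, -0.5, -0.5]
width: 0.0854
gripper_force: 0.0
[ 0.5332 -0.1289  0.2454] ang 177.66591146728683 clk 31.15 f [-0.3 -0.2 -0.2]
under tcp at z 0.11 [[319.1487 190.6759]]
under tcp at z 0.035 [[319.3437 172.5722]]
lens [([319.7, 174.2], 0.81, array([ 0.5336, -0.131 ]))]
tube []
clock: 32.15
position: [0.5732, 0.0578, 0.2111]
ee_rot: [0.0, 0.651, 0.759, -0.0]
contact_force: [-0.2, 0.2, -0.1]
width: 0.0854
gripper_force: 0.0
[0.5732 0.0578 0.2113] ang 8.72085365961695 clk 32.2 f [ 0.3 -0.4  0. ]
under tcp at z 0.11 [[320.8376 203.3127]]
under tcp at z 0.035 [[320.8719 180.4433]]
cube [([320.1, 180.9], 0.89, array([0.5725, 0.0572])), ([267.4, 310.9], 0.58, array([ 0.5301, -0.1311]))]
```

```bash
python3 -m creep '[[1,0,0,0.03,0],[1,0,0,0.08,0],[1,0,0,0.13,0],[1,0,0,0.17,0],[1,0,0,0.2,0],[1,0,0,0.213,0],[1,0,0,0.213,0],[1,0,0,0.213,0]]' 50; python3 -m creep '[[0.6,0,0,0,0],[0.4,0,0,0,0],[0.2,0,0,0,0],[0,0,0,0,0],[0,0,0,0,0],[0,0,0,0,0],[0,0,0,0,0],[0,0,0,0,0]]' 50; python3 hov.py g4 cube; python3 -m creep '[[0,0,0,-0.02,0],[0,0,0,-0.05,0],[0,0,0,-0.09,0],[0,0,0,-0.14,0],[0,0,0,-0.19,0],[0,0,0,-0.23,0],[0,0,0,-0.26,0],[0,0,0,-0.27,0],[0,0,0,-0.27,0]]'
```

```text
clock: 33.05
position: [0.5737, 0.0587, 0.1052]
ee_rot: [0.001, 0.651, 0.759, 0.0]
contact_force: [1.5, -0.2, -0.7]
width: 0.085
gripper_force: 0.0
clock: 33.85
position: [0.5731, 0.0591, 0.1049]
ee_rot: [0.0, 0.651, 0.759, 0.0]
contact_force: [-1.8, -0.5, 4.5]
width: 0.0362
gripper_force: 48.5
[0.5731 0.0591 0.1049] ang 8.836845366398492 clk 33.9 f [-2.4  0.4  6.5]
under tcp at z 0.11 [[320.6313 274.1558]]
under tcp at z 0.035 [[320.7432 217.3399]]
cube [([322.7, 217.1], 0.66, array([0.5746, 0.0595]))]
clock: 34.85
position: [0.5733, 0.0591, 0.2397]
ee_rot: [0.0, 0.651, 0.759, 0.0]
contact_force: [-0.5, 0.2, -1.8]
width: 0.0361
gripper_force: 48.7
```

```bash
python3 -m creep '[[0,-0.03,-0.01,0,0.005],[0,-0.08,-0.03,0,0.01],[0,-0.13,-0.05,0,0.015],[0,-0.18,-0.08,0,0.02],[0,-0.22,-0.1,0,0.025],[0,-0.235,-0.107,0,0.031],[0,-0.235,-0.107,0,0.037],[0,-0.235,-0.107,0,0.037],[0,-0.235,-0.107,0,0.037],[0,-0.235,-0.107,0,0.037]]';  python3 tg.py 285 365 130 200; python3 hov.py t4 cube
```

```text
clock: 35.85
position: [0.5382, -0.0648, 0.239]
ee_rot: [-0.0, 0.734, 0.679, -0.0]
contact_force: [0.5, -0.5, -2.2]
width: 0.036
gripper_force: 48.7
[ 0.5383 -0.0648  0.2391]
seg bbox [299 154] [342 183]
-0.099 pred [300.7857 291.4796] [337.5407 320.8988]
-0.033 pred [299.7876 250.2505] [338.7285 283.2741]
0.033 pred [298.6891 203.8024] [340.0446 241.0172]
0.099 pred [297.48   151.2837] [341.505  193.3734]
[ 0.5383 -0.0648  0.2391] ang 175.55465089316618 clk 35.95 f [ 0.4  0.4 -1.3]
under tcp at z 0.11 [[320.5263 193.6342]]
under tcp at z 0.035 [[320.6528 174.5986]]
cube [([320.5, 220.4], 0.61, array([ 0.5334, -0.125 ]))]
```

```bash
python3 -m creep '[[0,0.002,0,0.03,0],[0,0.002,0,0.08,0],[0,0.002,0,0.13,0],[0,0.002,0,0.18,0],[0,0.002,0,0.22,0],[0,0.002,0,0.24,0],[0,0.002,0,0.25,0],[0,0.002,0,0.258,0],[0,0.002,0,0.262,0],[0,0.002,0,0.262,0]]'; python3 -m creep '[[0,0,0,0.001,0],[0,0,0,0.003,0],[0,0,0,0.004,0],[0,0,0,0.005,0],[0,0,0,0.006,0],[0,0,0,0.006,0]]'; python3 hov.py p4 cube
```

```text
clock: 37.0
position: [0.5387, -0.0643, 0.1088]
ee_rot: [0.0, 0.734, 0.679, 0.0]
contact_force: [1.0, 0.3, -1.3]
width: 0.036
gripper_force: 48.7
clock: 37.6
position: [0.5383, -0.0642, 0.1052]
ee_rot: [-0.0, 0.734, 0.679, -0.0]
contact_force: [0.5, 0.7, -1.5]
width: 0.036
gripper_force: 48.7
[ 0.5383 -0.0642  0.1052] ang 175.51221453489518 clk 37.65 f [ 0.6 -0.2 -1.9]
under tcp at z 0.11 [[319.986  273.9619]]
under tcp at z 0.035 [[320.3432 217.3142]]
cube [([321.4, 216.5], 0.89, array([ 0.5391, -0.0636]))]
```

```bash
python3 -m creep '[[0,-0.002,0,0.001,0],[0,-0.002,0,0.002,0],[0,-0.002,0,0.003,0],[0,-0.002,0,0.003,0]]'
```

```text
clock: 38.1
position: [0.5383, -0.065, 0.1049]
ee_rot: [0.0, 0.734, 0.679, 0.0]
contact_force: [-1.5, 1.5, 5.9]
width: 0.036
gripper_force: 49.6
```

Contact. I release, rise, back off to the robot's left and check all four.

```bash
python3 -m creep '[[0.5,0,0,0,0],[0.6,0,0,0,0],[0.8,0,0,0,0],[1,0,0,0,0],[1,0,0,0,0]]'; python3 -m creep '[[1,0,0,-0.03,0],[1,0,0,-0.08,0],[1,0,0,-0.14,0],[1,0,0,-0.2,0],[1,0,0,-0.26,0],[1,0,0,-0.32,0],[1,0,-0.1,-0.32,0],[1,0,-0.2,-0.32,0],[1,0,-0.3,-0.32,0],[1,0,-0.3,-0.32,0]]'; python3 hov.py e1 cube lens; python3 - <<'E'
from h import *
np.set_printoptions(precision=4,suppress=True)
C={n:cam(n) for n in("scene","top")}
for l in ("mirror","tube","lens","cube"):
    for n in C: print(l,n,[(np.array(a["centre"]).round(1).tolist(),round(a["confidence"],2),onplane(C[n],a["centre"],.035)) for a in eyes.place_of(n,l)][:3])
im=np.hstack([cv2.resize(C["scene"]["frame"][120:300,220:380],None,fx=2.5,fy=2.5),cv2.resize(C["top"]["frame"][165:255,320:460],None,fx=2.8,fy=5)[:450]])
cv2.imwrite("pics/end.png",im[:,:,::-1]); print(im.shape)
E
```

```text
clock: 38.6
position: [0.5382, -0.0653, 0.1037]
ee_rot: [-0.0, 0.734, 0.679, -0.0]
contact_force: [-0.2, -0.8, -0.1]
width: 0.0858
gripper_force: 0.0
clock: 39.6
position: [0.3817, -0.0518, 0.2632]
ee_rot: [-0.002, 0.734, 0.679, -0.002]
contact_force: [1.0, -1.0, 0.1]
width: 0.0852
gripper_force: 0.0
[ 0.3858 -0.0528  0.2639] ang 175.47185028217373 clk 39.65 f [ 1.1 -0.1  0.3]
under tcp at z 0.11 [[325.3626 187.2053]]
under tcp at z 0.035 [[324.8465 170.6531]]
cube [([447.2, 171.0], 0.63, array([ 0.5442, -0.0653]))]
lens [([433.7, 219.3], 0.78, array([ 0.5302, -0.1324]))]
mirror scene [([260.1, 153.1], 0.89, array([ 0.5136, -0.285 ])), ([303.7, 194.5], 0.45, array([ 0.5436, -0.0645]))]
mirror top [([433.9, 208.3], 0.74, array([ 0.5209, -0.2662]))]
tube scene [([435.2, 246.9], 0.96, array([0.4665, 0.2246])), ([344.2, 314.9], 0.76, array([0.6937, 0.228 ])), ([274.8, 169.6], 0.74, array([ 0.5316, -0.1925]))]
tube top [([224.2, 161.6], 0.87, array([0.6626, 0.2015])), ([224.2, 266.6], 0.85, array([0.4225, 0.2081])), ([402.2, 210.2], 0.59, array([ 0.5214, -0.1949]))]
lens scene [([294.8, 182.9], 0.92, array([ 0.5305, -0.1142]))]
lens top [([370.8, 208.4], 0.49, array([ 0.5303, -0.1248]))]
cube scene [([304.9, 193.3], 0.86, array([ 0.5388, -0.0664]))]
cube top []
(450, 792, 3)
```

View pics/end.png

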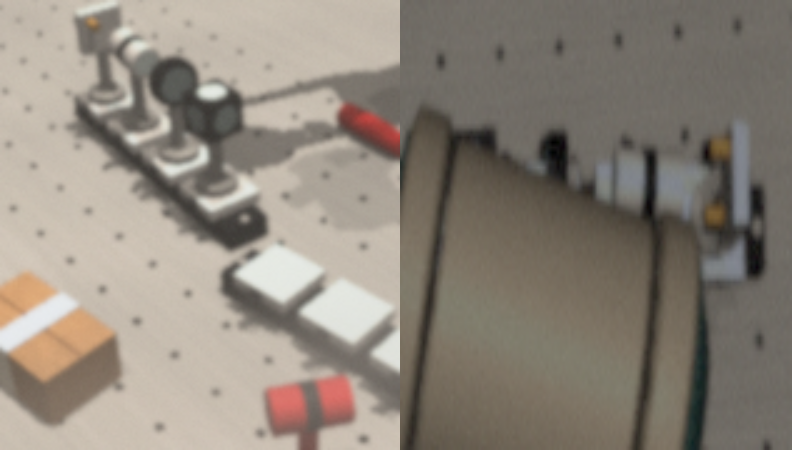

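The final view shows mirror, tube, lens and cube upright on the target pads, from right to left as seen from the robot, with the gripper clear.

```bash
python3 -c "
from rig import manip
print(manip.get_state()['clock'], manip.sign_off())"
```

```text
the job is handed in; nothing more can be done
40.25 None
```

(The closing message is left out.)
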